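# Zero the bench scale and weigh the wire spool

### The job

Weigh the part-used wire spool: with the pan still empty, zero the bench scale by pressing its wide membrane key until it gives and holding it for half a second, without leaning hard on it and without pressing the small keys. Then slide the big spool straight up off its post on the stand and set it gently upright in the middle of the pan. Leave the two small spools on their posts and everything else on the bench where it is.

Things in the scene. Friction and masses are not known exactly. Their poses are not given: they have to be found in the camera images.
- scale: Bench scale, fixed: a weighing platform with an indicator (display and four membrane keys) on a bracket beside it. Origin on the bench under the middle of the whole unit; x points from the operator's side to its rear, y along its width, z up. The pan is centred 115 mm to the +y side; the indicator, 200 mm wide, is centred 125 mm to the -y side.
- panel_edge (a point): Middle of the lower edge of the indicator's key panel, 45 mm above the bench; axes as the scale's. From here the panel (200 mm wide, 150 mm long) rises to the rear at 45 degrees, so it faces up and towards -x, to 151 mm above the bench. The display fills its upper half.
- visor_edge (a point): Middle of the front edge of the level steel spatter visor (206 mm wide, 3 mm thick, 153 mm above the bench), which reaches 62 mm forward over the panel from its upper edge, and 50 mm back. The edge is 16 mm to the rear of the keys and 78 mm above them: a gripper pointing straight down has no room there; lean it back and press square to the panel.
- zero_key_top (a point): Middle of the outer face of the wide key, the zero key (52 mm along the panel, 26 mm up the slope, 2.5 mm proud of it). Its z axis points squarely out of the panel, x up the slope, y along the panel. It is the second of four keys in one row, counted from the +y (pan) end, and the only wide one; gaps between keys are 14 mm; the row is centred 40 mm up the slope from the panel's lower edge.
- zero_key (a joint): Travel of the wide key into the panel, 0 (free) to 0.0012 m (stop): hardly any travel. It needs 2 N to start, switches at 0.0007 m (about 5 N pressed square), reaches its stop at about 7 N, and springs back. The membrane is spoiled above 40 N.
- key_a (a joint): Travel (m) of the small key (24 x 26 mm) nearest the pan, its centre 52 mm from the wide key's on the +y side; same spring as the wide key. Not to be pressed.
- key_b (a joint): The same for the small key 52 mm from the wide key's centre on the -y side.
- key_c (a joint): The same for the small key 90 mm from the wide key's centre on the -y side.
- pan: The scale's stainless pan, a flat plate 200 mm (x) by 220 mm (y), 12 mm thick, fixed. Its axes are the scale's.
- pan_top (a point): Middle of the pan's top face, 70 mm above the bench.
- stand: Spool stand, fixed: a round steel base 196 mm in diameter and 18 mm thick with three upright posts 12 mm in diameter, 62 mm from its centre, 107 mm from one another, rounded tips 104 mm above the bench. Origin under the middle of the base.
- spool: The big wire spool, 0.25 to 0.5 kg, loose, on one of the stand's posts: grey flanges 60 mm in diameter and 6 mm thick at top and bottom, 66 mm tall, between them bright wire wound to 44 mm diameter, a 16 mm bore right through. Origin in the middle of its underside (18 mm above the bench as it stands), z along its axis, up. Its post stands 20 mm out of its top. Grip it across the top flange.
- small_spool_a: A smaller wire spool on another post: flanges 44 mm in diameter, 44 mm tall. Origin in the middle of its underside. To be left.
- small_spool_b: The second smaller spool (44 mm by 44 mm tall, wound thinner), on the third post. To be left.
- flux_jar: White flux jar, 66 mm in diameter, 85 mm tall, standing behind the scale. Origin under its middle. To be left.
- coupons: Pile of four steel plates 80 x 50 x 6 mm, 24 mm high. Origin under its middle. To be left.
- v_joint: Two steel plates 100 x 50 mm welded into a roof shape, 40 mm high. Origin under its middle. To be left.
- wire_brush: Wire brush with a wooden handle, some 200 mm long, lying at the bench's -y side. To be left.
- hammer: Hammer with a wooden handle, some 250 mm long, lying at the bench's +y side. To be left.
Things that resemble listed ones, but are neither listed nor needed, are in the scene too. What is shaped like the spool but green or red is not meant. What is shaped like the stand but purple is not meant.

How it is judged:
On the way, in this order (a step that is already met when the one before it is completed fails the run):
1. the wide zero key is pressed past its switching point (0.7 mm, about 5 N) and held for 0.3 s while the pan is empty and the big spool is still down on its post (value of joint zero_key above 0.0007 m and z of spool in the frame of stand below 0.03 m and contact force between pan and anything else below 0.3 N), for 0.3 s.
2. the big spool is slid up off its post: its underside is above the post's tip (z of spool in the frame of stand above 0.104 m and value of joint zero_key below 0.0003 m), for 0.1 s.
At the end, for the whole second after the job is handed in: the big spool stands upright (origin end down, within 0.1 rad) and at rest on the pan, its axis within 45 mm of the pan's centre, its underside within 4 mm of the pan's face; the zero key is released; the two small spools are on their posts and the other loose things within 25 mm of where they were (horizontal distance between spool and pan_top below 0.045 m and z of spool in the frame of pan_top between -0.004 and 0.004 m and angle between spool's own z axis and vertical below 0.1 rad and linear speed of spool below 0.02 m/s and value of joint zero_key below 0.0003 m and not (distance of small_spool_a from where it was at the start of the episode above 0.025 m) and not (distance of small_spool_b from where it was at the start of the episode above 0.025 m) and not (distance of flux_jar from where it was at the start of the episode above 0.025 m) and not (distance of coupons from where it was at the start of the episode above 0.025 m) and not (distance of v_joint from where it was at the start of the episode above 0.025 m) and not (distance of wire_brush from where it was at the start of the episode above 0.025 m) and not (distance of hammer from where it was at the start of the episode above 0.025 m)); the robot touches nothing.
It fails at once if one of the three small keys is pressed to its switching point (0.7 mm) (value of joint any of key_a, key_b, key_c above 0.0007 m).
It fails at once if the wide key is pushed with more than 40 N (contact force between anything else and zero_key above 40 N).
It fails at once if the spool is pressed onto the pan with more than 45 N (contact force between spool and pan above 45 N).
It fails at once if the spool is dropped or thrown onto the pan: it moves faster than 0.45 m/s within 25 mm of the pan's face (horizontal distance between spool and pan_top below 0.12 m and z of spool in the frame of pan_top below 0.025 m and linear speed of spool above 0.45 m/s).
It fails at once if a small spool or another loose thing on the bench is shifted by more than 25 mm (distance of any of small_spool_a, small_spool_b, flux_jar, coupons, v_joint, wire_brush, hammer from where it was at the start of the episode above 0.025 m).
It also fails if it takes over 58 s, if anything falls off the work surface, if the arm or the gripper's body presses on something with over 40 N, if the wrist force passes 120 N, or if a joint passes its speed limit or range.

### The arm

A 6-joint arm with a two-finger parallel gripper is mounted at the origin on the work surface. World frame = base frame: x ahead of the robot, y to its left, z up, the work surface at z = 0. Lengths are in m, angles in rad, forces in N, time in s.
With the tool pointing down it reaches from about 0.25 to 0.775 m from the base axis. Payload 4 kg.
Tool frame: the origin (TCP) lies midway between the tips of the shut fingers; the grasp point (between the pads) lies 19 mm behind it (robot.grasp_offset is the distance from the TCP to the grasp point, in m); z points along the fingers, y is the direction in which the jaws open and shut (so a half turn about z gives the same grasp; the last joint's range is limited). The gripper opens to 94 mm and grips with 3 to 60 N. Pads are 16 mm wide; open, the fingers measure 119 mm over their backs; the gripper's body (75 mm by 177 mm) begins 78 mm behind the grasp point.
Start: joints at [-1.442, 0.087, 1.371, -0, 1.684, -0.103], TCP at [0.126, -0.535, 0.206] pointing down, gripper open.
Joint ranges: [-3.1, 3.1], [-0.76, 2.03], [0.27, 2.55], [-1.08, 4.22], [0.17, 2.65], [-2.57, 2.57]. Speed limits (rad/s): [2.79, 2.79, 3.14, 3.14, 3.14, 3.14].

### API

Orientations are given as [roll, pitch, yaw] about the fixed x, y, z axes, in that order (R = Rz(yaw) Ry(pitch) Rx(roll)).
In Python, from bench import status, viewer, order, robot gives the robot as it stands. The module is installed in compiled form; this text tells all that it offers.
- The arm moves only by the tool move_arm, never from a script. Its argument "targets" is a list of rows, each a list of 3 entries, a list of its own where there are three numbers: the shift along the tool's x, y, z in mm, then the turn, a rotation vector about the tool's x, y, z in degrees, then the opening, from -1 (shut) to 1 (fully open). A call has 1 to 20 rows; each row is the pose to reach, as a shift and turn from the pose commanded when the call began, along the tool's axes at that moment; what a row does not reach only later rows make up. A row lasts 1/8 s, in which the tool goes at most 62.5 mm and 10.7 degrees, less where a joint would pass 70% of its speed; a pose out of reach is approached as far as the arm can. A call with a gripper value outside its range is refused whole. The fingers move at their own pace and stop on an object; the grip force is fixed at half the most. Time passes only in rows, so rows that repeat a pose let the fingers close. It gives the time, the measured TCP pose, the force and the opening at its end, in the units of the state.
- status.get_obs(): the state, without advancing time (a new reading comes with each control period).
- viewer.snapshot(name): name is "side" or "top"; returns the picture (400x640x3 uint8, red, green, blue); there is no depth.
- viewer.camera_model(name): a dict with "K" (3x3 intrinsics, pixels), "xyz" and "attitude" of the camera in the world. Camera axes: x right, y up, looking along -z (the intrinsics and any distortion apply to the point x, -y, -z); pixel columns grow to the right and rows downward; lengths in m; the calibration is good to about 2 mm. A picture is of the moment at which its call begins. camera_model takes no time and is no camera call.
- order.close_job(): hands the job in, once; it reports no verdict.
The state is a dict: "time": time; "joint_positions": joint angles; "qvel": joint speeds; "joint_torque": joint torques, N m; "tool_pos": TCP position; "ee_rot": TCP orientation; "wrist_force": force on the tool from outside, world axes, zero at the start; "wrist_torque": the same for the moment, N m; "width": finger opening in m.
Only numpy, scipy, OpenCV 4.12 (cv2) and the standard library are available. Lean on these libraries where they do the work, as an engineer would, in place of code of your own. Each camera call takes 0.05 s, during which the arm holds its last target. There are 200 camera calls.

## Working session

There is one attempt and no reset: what is moved stays moved. The work goes in short steps, Python scripts to look and compute and a tool call to move; the robot and the scene stay as the last step left them, time stands still between calls to the robot, and variables do not carry over. Pictures are saved under pics/ and viewed, about 8 in all and at most 12, crops included, and the job is handed in when it is done.

Besides the shell and the picture viewer there is one more tool, called after "Emit:" by a JSON object that holds its "name" and its "arguments". move_arm: Moves the arm, as the interface text tells. Its arguments: {"type":"object","properties":{"targets":{"type":"array"}},"required":["targets"]}

```bash
mkdir -p pics
cat > h.py <<'E'
import numpy as np, cv2
from scipy.spatial.transform import Rotation as R
from bench import status, viewer, order, robot
def cam(n):
    m=viewer.camera_model(n); a=np.array(m["attitude"],float)
    Rm=a if a.shape==(3,3) else R.from_euler('xyz',a).as_matrix()
    return m,np.array(m["K"]),np.array(m["xyz"]),Rm
def proj(n,p):
    m,K,c,Rm=cam(n); q=(np.atleast_2d(p)-c)@Rm; q=q*[1,-1,-1]; u=q@K.T; return u[:,:2]/u[:,2:]
def ray(n,uv):
    m,K,c,Rm=cam(n); d=np.linalg.inv(K)@[uv[0],uv[1],1]; return c,Rm@(d*[1,-1,-1])
def onz(n,uv,z):
    c,d=ray(n,uv); return c+d*(z-c[2])/d[2]
def snap(n,f):
    im=viewer.snapshot(n)[:,:,::-1].copy(); cv2.imwrite('pics/'+f,im); return im
E
python3 - <<'E'
from h import *
for n in("top","side"):
    print(cam(n)); snap(n,n+"0.png")
print(status.get_obs())
E
```

```text
({'K': array([[377.27202506,   0.        , 323.70761699],
       [  0.        , 377.27202506, 206.34295895],
       [  0.        ,   0.        ,   1.        ]]), 'xyz': array([0.34513282, 0.0080298 , 1.46341902]), 'attitude': array([ 0.14289968, -0.01649292, -1.56497895])}, array([[377.27202506,   0.        , 323.70761699],
       [  0.        , 377.27202506, 206.34295895],
       [  0.        ,   0.        ,   1.        ]]), array([0.34513282, 0.0080298 , 1.46341902]), array([[ 0.00581655,  0.98977679, -0.14250639],
       [-0.99984708,  0.00810672,  0.01549533],
       [ 0.01649218,  0.14239446,  0.98967258]]))
({'K': array([[412.66667461,   0.        , 319.52432184],
       [  0.        , 412.66667461, 203.68176532],
       [  0.        ,   0.        ,   1.        ]]), 'xyz': array([ 0.46731724, -1.14972692,  1.00222543]), 'attitude': array([ 0.91123607, -0.01127044, -0.05446539])}, array([[412.66667461,   0.        , 319.52432184],
       [  0.        , 412.66667461, 203.68176532],
       [  0.        ,   0.        ,   1.        ]]), array([ 0.46731724, -1.14972692,  1.00222543]), array([[ 0.99845371,  0.02446503, -0.04991643],
       [-0.05443501,  0.61234559, -0.78871395],
       [ 0.0112702 ,  0.79021158,  0.61273049]]))
{'time': 0.1, 'joint_positions': array([-1.44211067e+00,  8.78988850e-02,  1.37207583e+00, -2.23340983e-05,
        1.68358284e+00, -1.03109835e-01]), 'qvel': array([-0.00046438, -0.00065862, -0.00290491,  0.00118272, -0.00088094,
        0.0014049 ]), 'joint_torque': array([ 1.88267564e-03, -3.41253662e+01, -3.03300977e+01,  7.19488389e-02,
        3.04250268e-02, -9.53890253e-05]), 'tool_pos': array([ 0.1262696 , -0.53481564,  0.20442533]), 'ee_rot': array([-3.13963590e+00, -1.80163119e-04,  2.31792826e-01]), 'wrist_force': array([ 0.52745982, -0.14666507, -0.10901471]), 'wrist_torque': array([-0.02550102,  0.06475007,  0.0091351 ]), 'width': 0.09388408949656021}
```

View pics/top0.png

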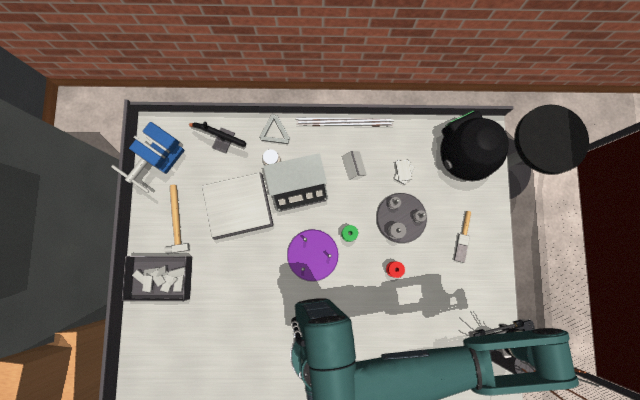

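View pics/side0.png

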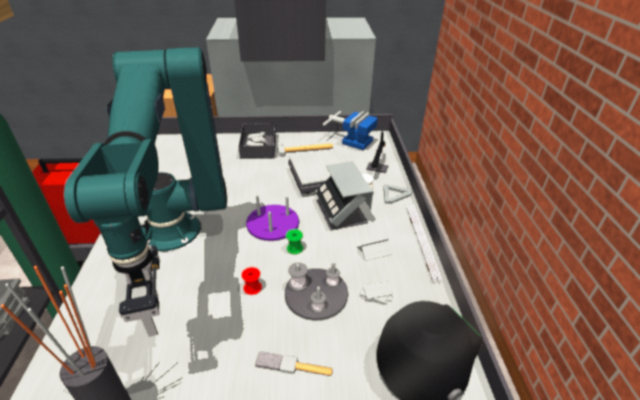

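The top view shows the pan (about 238,206), the key panel (295,195), the grey stand (401,218) with the big spool near (397,230), and the purple, green and red decoys. I'll make enlarged crops next.

Run:
```python
from h import *
t=cv2.imread('pics/top0.png'); s=cv2.imread('pics/side0.png')
f=dict(fx=None,fy=None,interpolation=cv2.INTER_CUBIC)
a=cv2.resize(t[145:245,195:335],(700,500),interpolation=cv2.INTER_CUBIC)
b=cv2.resize(t[185:250,370:435],(390,390),interpolation=cv2.INTER_CUBIC)
c=cv2.resize(s[255:325,275:355],(400,350),interpolation=cv2.INTER_CUBIC)
cv2.imwrite('pics/a.png',a)
o=np.zeros((390,800,3),np.uint8);o[:,:390]=b;o[:350,400:]=c
cv2.imwrite('pics/b.png',o)
```

```text
(no output)
```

View pics/a.png

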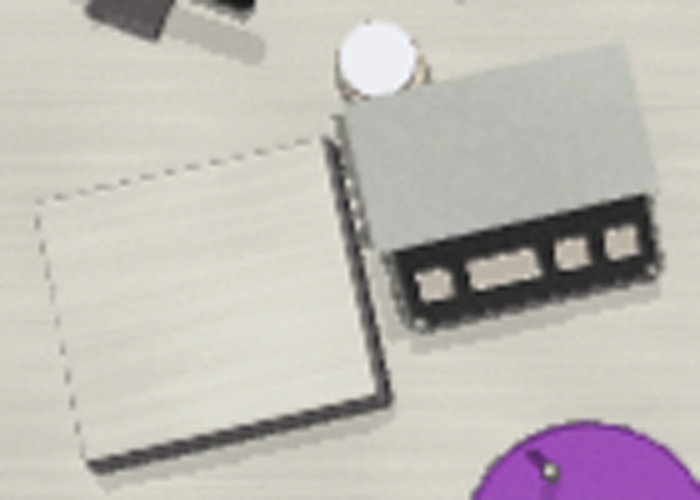

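View pics/b.png

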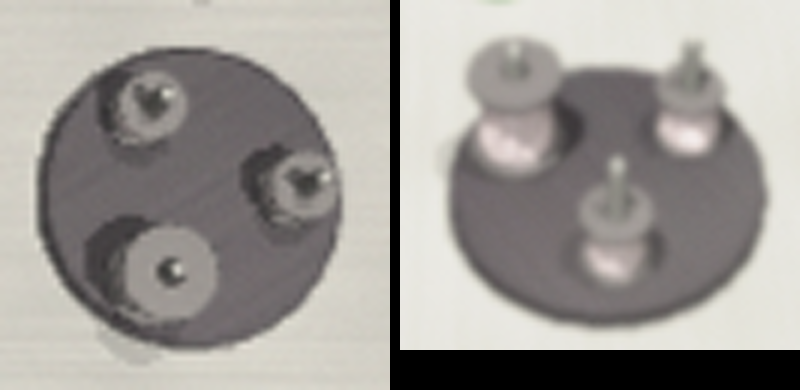

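Crop a shows pan corners at (37,203), (330,140), (388,402) and (90,465), the wide key at (503,269), and the visor front edge from (385,252) to (655,193). Crop b shows the big spool's top flange at (172,272) in the top view and (516,73) in the side view. I'll localise from these.

Run:
```python
from h import *
np.set_printoptions(precision=4,suppress=True)
fa=lambda p:(np.array(p)+.5)/5-.5+[195,145]
fb=lambda p:(np.array(p)+.5)/6-.5+[370,185]
fc=lambda p:(np.array(p)-[400,0]+.5)/5-.5+[275,255]
P=[onz('top',fa(p),.07) for p in [(37,203),(330,140),(388,402),(90,465)]]
pan=np.mean(P,0)
print('pan',P,pan,[np.linalg.norm(P[i]-P[i-1]) for i in range(4)])
ex=(P[0]+P[1]-P[2]-P[3])[:2]; print('xdir deg',np.degrees(np.arctan2(ex[1],ex[0])))
ey=(P[0]+P[3]-P[1]-P[2])[:2]; print('ydir-90',np.degrees(np.arctan2(ey[1],ey[0]))-90)
K=[onz('top',fa(p),.075) for p in [(434,286),(503,269),(573,253),(622,242)]]; print('keys',K)
k=(K[0]-K[3]);print('key yaw',np.degrees(np.arctan2(k[1],k[0]))-90, np.linalg.norm(k))
V=[onz('top',fa(p),.153) for p in [(385,252),(655,193)]];v=V[0]-V[1];print('vis',V,np.degrees(np.arctan2(v[1],v[0]))-90,np.linalg.norm(v))
yaw=np.radians(np.degrees(np.arctan2(v[1],v[0]))-90)
# predicted key from pan
Rz=lambda a:np.array([[np.cos(a),-np.sin(a)],[np.sin(a),np.cos(a)]])
print('key-pan in scale', Rz(yaw).T@(K[1]-pan)[:2],'visoredge-key',Rz(yaw).T@(np.mean(V,0)-K[1])[:2])
print('spool top',onz('top',fb((172,272)),.084),'side',onz('side',fc((916-0,73)),.084) , onz('top',fb((178,268)),.104),onz('side',fc((915,46)),.104))
print('small',onz('top',fb((153,105)),.062),onz('top',fb((306,186)),.062),onz('top',fb((189,198)),.018))
# side key check
s=cv2.imread('pics/side0.png');print(proj('side',[K[1],[*pan[:2],.07]]))
cv2.imwrite('pics/c.png',cv2.resize(s[145:230,280:380],(800,680),interpolation=cv2.INTER_CUBIC)[:600])
```

```text
pan [array([0.622 , 0.4422, 0.07  ]), array([0.6723, 0.2249, 0.07  ]), array([0.4745, 0.1763, 0.07  ]), array([0.4265, 0.3934, 0.07  ])] [0.5488 0.3092 0.07  ] [np.float64(0.2014364746741086), np.float64(0.22302016316331003), np.float64(0.20370782647861024), np.float64(0.22234496325983552)]
xdir deg 13.914214354741434
ydir-90 12.759135016357533
keys [array([0.5608, 0.1437, 0.075 ]), array([0.5741, 0.0927, 0.075 ]), array([0.5866, 0.0407, 0.075 ]), array([0.5953, 0.0042, 0.075 ])]
key yaw 13.869728541809124 0.1437218553649053
vis [array([0.5726, 0.171 , 0.153 ]), array([ 0.6167, -0.0187,  0.153 ])] 13.071753035322274 0.19477164233223931
key-pan in scale [-0.0244 -0.2166] visoredge-key [ 0.0163 -0.0207]
spool top [ 0.4585 -0.2879  0.084 ] side [ 0.7005 -0.2973  0.084 ] [ 0.4593 -0.2873  0.104 ] [ 0.6984 -0.2941  0.104 ]
small [ 0.5654 -0.283   0.062 ] [ 0.5148 -0.378   0.062 ] [ 0.5118 -0.3142  0.018 ]
[[327.1001 195.53  ]
 [317.4876 165.7394]]
```

View pics/c.png

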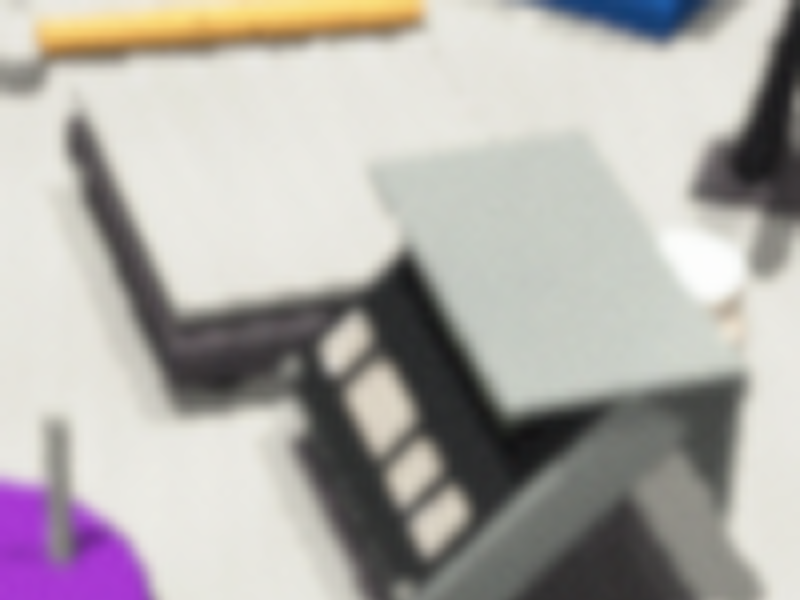

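Two-view checks agree: the wide key is at (0.574, 0.093, 0.075) and the side-view prediction is within 1 px. The scale yaw is about 13.3°. Next I'll compute the pre-press move.

```bash
cat >> h.py <<'E'
np.set_printoptions(precision=2,suppress=True)
def rel(p,rot=None):
    "shift mm / rotvec deg from the measured pose to world position p, rotation rot"
    o=status.get_obs(); R0=R.from_euler('xyz',o['ee_rot'])
    rot=rot or R0
    return R0.inv().apply(np.array(p)-o['tool_pos'])*1000, np.degrees((R0.inv()*rot).as_rotvec())
YAW=np.radians(13.4)
DOWN=R.from_euler('xyz',[np.pi,0,YAW]); TILT=DOWN*R.from_rotvec([0,np.pi/4,0])
KEY=np.array([.574,.0925,.075]); N=-TILT.apply([0,0,1])
E
python3 - <<'E'
from h import *
fc=lambda p:(np.array(p)+.5)/5-.5+[275,255]
np.set_printoptions(precision=4,suppress=True)
print('spool side',onz('side',fc((516,73)),.084),onz('side',fc((515,46)),.104),N)
print('lift',rel([.3,-.3,.3])); print('pre',KEY+.08*N,rel(KEY+.08*N,TILT))
E
```

```text
spool side [ 0.7005 -0.2973  0.084 ] [ 0.6984 -0.2941  0.104 ] [-0.6879 -0.1639  0.7071]
lift (array([ 223.0439, -188.8125,  -95.1652]), array([0., 0., 0.]))
pre [0.519  0.0794 0.1316] (array([ 523.2835, -507.4235,   73.9441]), array([-0.0595, 44.9895, -0.1571]))
```

Emit:
{"name": "move_arm", "arguments": {"targets": [[[0, 0, -100], [0, 0, 0], -1], [[0, 0, -100], [0, 0, 0], -1], [[520, -505, -60], [0, 45, 0], -1], [[520, -505, -60], [0, 45, 0], -1], [[520, -505, -60], [0, 45, 0], -1], [[520, -505, -60], [0, 45, 0], -1], [[520, -505, -60], [0, 45, 0], -1], [[520, -505, -60], [0, 45, 0], -1], [[520, -505, -60], [0, 45, 0], -1], [[520, -505, -60], [0, 45, 0], -1], [[520, -505, -60], [0, 45, 0], -1], [[520, -505, -60], [0, 45, 0], -1], [[520, -505, -60], [0, 45, 0], -1], [[520, -505, -60], [0, 45, 0], -1], [[520, -505, -60], [0, 45, 0], -1], [[520, -505, -60], [0, 45, 0], -1], [[520, -505, -60], [0, 45, 0], -1], [[520, -505, -60], [0, 45, 0], -1]]}}

```text
time: 2.35
tool_pos: [0.5166, 0.0729, 0.2657]
ee_rot: [3.141, -0.786, 0.227]
wrist_force: [0.2, -0.2, 0.3]
width: 0.0005
```

Run:
```python
from h import *
f2=lambda p:(np.array(p)+.5)/5-.5+[275,255]
print('spool side',onz('side',f2((116,73)),.084)*1000,onz('side',f2((115,46)),.104)*1000)
print(KEY+.04*N,rel(KEY+.04*N,TILT),status.get_obs()['wrist_force'])
```

```text
spool side [ 459.2  -286.72   84.  ] [ 459.06 -283.62  104.  ]
[0.55 0.09 0.1 ] (array([-92.2 ,  -6.04, 137.46]), array([ 0.31, -0.03, -0.28])) [ 0.22 -0.22  0.3 ]
```

Emit:
{"name": "move_arm", "arguments": {"targets": [[[-60, -4, 30], [0, 0, 0], -1], [[-92, -6, 60], [0, 0, 0], -1], [[-92, -6, 100], [0, 0, 0], -1], [[-92, -6, 137], [0, 0, 0], -1], [[-92, -6, 137], [0, 0, 0], -1], [[-92, -6, 137], [0, 0, 0], -1]]}}

```text
time: 3.1
tool_pos: [0.5463, 0.0874, 0.1045]
ee_rot: [3.141, -0.786, 0.23]
wrist_force: [0.5, 0.2, 0.4]
width: 0.0003
```

Run:
```python
from h import *
print(status.get_obs()['time'],rel(KEY,TILT),status.get_obs()['wrist_force'])
t=snap('top','t1.png'); s=snap('side','s1.png')
tip=status.get_obs()['tool_pos']
print(proj('top',[tip,KEY]),proj('side',[tip,KEY]))
o=np.zeros((600,800,3),np.uint8)
o[:300,:400]=cv2.resize(t[150:225,260:360],(400,300),interpolation=2)
o[:,400:]=cv2.resize(s[150:240,290:350],(400,600),interpolation=2)
cv2.imwrite('pics/d.png',o)
```

```text
3.1 (array([-1.02,  1.32, 40.74]), array([ 0.19, -0.06, -0.17])) [0.52 0.18 0.4 ]
[[295.93 204.5 ]
 [295.25 198.42]] [[319.98 189.84]
 [327.08 195.56]]
```

View pics/d.png

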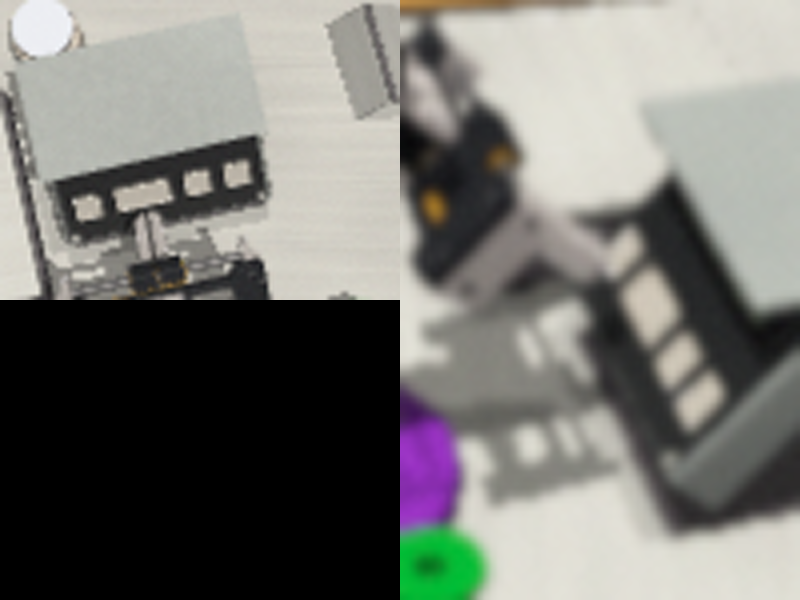

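The fingertips, at top (297,204), are aligned in front of the wide key, 40 mm off and clear of the visor and small keys. Advancing now.

Emit:
{"name": "move_arm", "arguments": {"targets": [[[-1, 1, 15], [0, 0, 0], -1], [[-1, 1, 28], [0, 0, 0], -1], [[-1, 1, 34], [0, 0, 0], -1], [[-1, 1, 36], [0, 0, 0], -1], [[-1, 1, 37], [0, 0, 0], -1], [[-1, 1, 37], [0, 0, 0], -1], [[-1, 1, 37], [0, 0, 0], -1]]}}

```text
time: 4.08
tool_pos: [0.571, 0.0936, 0.0769]
ee_rot: [3.141, -0.786, 0.232]
wrist_force: [-0.7, -0.0, 0.4]
width: 0.0003
```

Run:
```python
from h import *
o=status.get_obs();print(o['tool_pos']*1000,rel(KEY,TILT),o['wrist_force'],o['wrist_force']@N)
```

```text
[571.04  93.64  76.92] (array([0.49, 1.79, 3.21]), array([ 0.09, -0.02, -0.08])) [-0.65 -0.04  0.38] 0.7202940480589137
```

Emit:
{"name": "move_arm", "arguments": {"targets": [[[0, 0, 1], [0, 0, 0], -1], [[0, 0, 2], [0, 0, 0], -1], [[0, 0, 2], [0, 0, 0], -1]]}}

```text
time: 4.45
tool_pos: [0.5724, 0.094, 0.0751]
ee_rot: [-3.142, -0.785, 0.232]
wrist_force: [0.3, -0.5, -0.4]
width: 0.0007
```

Emit:
{"name": "move_arm", "arguments": {"targets": [[[0, 0, 1], [0, 0, 0], -1], [[0, 0, 1.5], [0, 0, 0], -1], [[0, 0, 1.5], [0, 0, 0], -1]]}}

```text
time: 4.82
tool_pos: [0.5734, 0.0942, 0.0743]
ee_rot: [3.141, -0.785, 0.232]
wrist_force: [-3.8, -0.3, 3.3]
width: 0.0005
```

Emit:
{"name": "move_arm", "arguments": {"targets": [[[0, 0, 0.5], [0, 0, 0], -1], [[0, 0, 1], [0, 0, 0], -1], [[0, 0, 1], [0, 0, 0], -1]]}}

```text
time: 5.2
tool_pos: [0.5737, 0.0943, 0.0739]
ee_rot: [3.141, -0.785, 0.233]
wrist_force: [-14.7, -4.2, 9.9]
width: 0.0006
```

About 18 N now, which is past the key's stop and well under 40 N. Hold, then retreat square to the panel.

Emit:
{"name": "move_arm", "arguments": {"targets": [[[0, 0, 0], [0, 0, 0], -1], [[0, 0, 0], [0, 0, 0], -1], [[0, 0, 0], [0, 0, 0], -1], [[0, 0, 0], [0, 0, 0], -1], [[0, 0, 0], [0, 0, 0], -1]]}}

```text
time: 5.82
tool_pos: [0.5737, 0.0943, 0.0739]
ee_rot: [3.141, -0.785, 0.233]
wrist_force: [-14.8, -3.9, 9.8]
width: 0.0002
```

Emit:
{"name": "move_arm", "arguments": {"targets": [[[0, 0, -10], [0, 0, 0], -1], [[0, 0, -50], [0, 0, 0], -1], [[0, 0, -110], [0, 0, 0], -1], [[0, 0, -160], [0, 0, 0], -1], [[0, 0, -160], [0, 0, 0], -1], [[0, 0, -160], [0, 0, 0], -1]]}}

```text
time: 6.58
tool_pos: [0.4639, 0.0683, 0.1858]
ee_rot: [-3.142, -0.785, 0.231]
wrist_force: [0.2, 0.0, -0.2]
width: 0.0004
```

Run:
```python
from h import *
# jaw axis choice: want fingers clear of other spools: jaw axis roughly perpendicular to stand-centre->spool line
sp=np.array([.459,-.2875]);c=np.array([.512,-.314]);d=sp-c
print(np.degrees(np.arctan2(d[1],d[0])))
for ya in (-27,-60,0,13.4,63):
  rot=R.from_euler('xyz',[np.pi,0,np.radians(ya)]); print(ya,rot.apply([0,1,0]),rel([*sp,.20],rot),status.get_obs()['joint_positions'])
```

```text
153.434948822922
-27 [-0.45 -0.89  0.  ] (array([-51.04, 345.22, -71.07]), array([-15.79, -43.06,  38.14])) [-0.21 -0.7   2.2   0.38  0.95  1.03]
-60 [-0.87 -0.5   0.  ] (array([-51.04, 345.22, -71.07]), array([-28.66, -38.54,  69.25])) [-0.21 -0.7   2.2   0.38  0.95  1.03]
0 [ 0. -1.  0.] (array([-51.04, 345.22, -71.07]), array([ -5.21, -44.76,  12.57])) [-0.21 -0.7   2.2   0.38  0.95  1.03]
13.4 [ 0.23 -0.97  0.  ] (array([-51.04, 345.22, -71.07]), array([  0.05, -44.96,  -0.13])) [-0.21 -0.7   2.2   0.38  0.95  1.03]
63 [ 0.89 -0.45  0.  ] (array([-51.04, 345.22, -71.07]), array([ 19.49, -42.05, -47.1 ])) [-0.21 -0.7   2.2   0.38  0.95  1.03]
```

Key pressed at about 18 N and held over 0.6 s, then released. Now to a pose above the big spool with the jaws tangential to the stand.

Emit:
{"name": "move_arm", "arguments": {"targets": [[[0, 0, -40], [-8, -20, 18], 0], [[-51, 345, -71], [-15.8, -43.1, 38.1], 1], [[-51, 345, -71], [-15.8, -43.1, 38.1], 1], [[-51, 345, -71], [-15.8, -43.1, 38.1], 1], [[-51, 345, -71], [-15.8, -43.1, 38.1], 1], [[-51, 345, -71], [-15.8, -43.1, 38.1], 1], [[-51, 345, -71], [-15.8, -43.1, 38.1], 1], [[-51, 345, -71], [-15.8, -43.1, 38.1], 1], [[-51, 345, -71], [-15.8, -43.1, 38.1], 1], [[-51, 345, -71], [-15.8, -43.1, 38.1], 1], [[-51, 345, -71], [-15.8, -43.1, 38.1], 1], [[-51, 345, -71], [-15.8, -43.1, 38.1], 1], [[-51, 345, -71], [-15.8, -43.1, 38.1], 1], [[-51, 345, -71], [-15.8, -43.1, 38.1], 1]]}}

```text
time: 8.32
tool_pos: [0.4593, -0.2871, 0.201]
ee_rot: [3.141, -0.0, -0.47]
wrist_force: [-0.2, 0.5, 0.1]
width: 0.0941
```

```bash
cat >> h.py <<'E'
GR=R.from_euler('xyz',[np.pi,0,np.radians(-27)]); SP=np.array([.459,-.2875])
E
python3 - <<'E'
from h import *
o=status.get_obs();print(o['tool_pos']*1000,rel([*SP,.14],GR),rel([*SP,.062],GR),o['width'])
E
```

```text
[ 459.3  -287.11  200.98] (array([-0.12,  0.46, 60.98]), array([ 0.02, -0.03,  0.06])) (array([ -0.15,   0.43, 138.98]), array([ 0.02, -0.03,  0.06])) 0.09411950479572793
```

Emit:
{"name": "move_arm", "arguments": {"targets": [[[0, 0, 50], [0, 0, 0], 1], [[0, 0, 90], [0, 0, 0], 1], [[0, 0, 120], [0, 0, 0], 1], [[0, 0, 139], [0, 0, 0], 1], [[0, 0, 139], [0, 0, 0], 1], [[0, 0, 139], [0, 0, 0], 1]]}}

```text
time: 9.07
tool_pos: [0.4599, -0.2877, 0.0629]
ee_rot: [3.141, -0.002, -0.47]
wrist_force: [-0.0, 0.4, -0.4]
width: 0.0941
```

Run:
```python
from h import *
s=snap('side','s2.png'); t=snap('top','t2.png')
tip=status.get_obs()['tool_pos']; print(tip, proj('side',[tip]),proj('top',[tip]))
o=np.zeros((400,800,3),np.uint8)
o[:,:400]=cv2.resize(s[235:325,265:355],(400,400),interpolation=2)
o[:,400:]=cv2.resize(t[175:255,360:440],(400,400),interpolation=2)
cv2.imwrite('pics/e.png',o)
```

```text
[ 0.46 -0.29  0.06] [[298.26 274.18]] [[397.06 229.92]]
```

View pics/e.png

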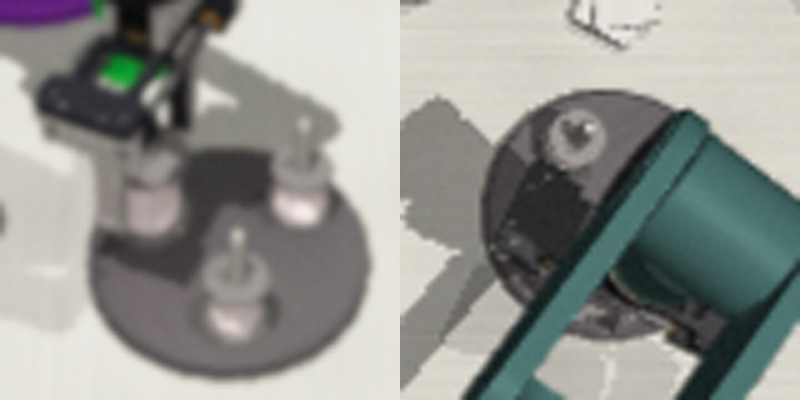

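The side view shows the fingers straddling the big spool's flange at about (155,165), with the small spools clear. Closing.

Emit:
{"name": "move_arm", "arguments": {"targets": [[[0, 0, 0], [0, 0, 0], -1], [[0, 0, 0], [0, 0, 0], -1], [[0, 0, 0], [0, 0, 0], -1], [[0, 0, 0], [0, 0, 0], -1], [[0, 0, 0], [0, 0, 0], -1], [[0, 0, 0], [0, 0, 0], -1], [[0, 0, 0], [0, 0, 0], -1], [[0, 0, 0], [0, 0, 0], -1]]}}

```text
time: 10.18
tool_pos: [0.4596, -0.2871, 0.062]
ee_rot: [-3.141, -0.001, -0.47]
wrist_force: [0.9, 3.6, 1.5]
width: 0.0592
```

Emit:
{"name": "move_arm", "arguments": {"targets": [[[0, 0, -6], [0, 0, 0], -1], [[0, 0, -15], [0, 0, 0], -1], [[0, 0, -30], [0, 0, 0], -1], [[0, 0, -45], [0, 0, 0], -1], [[0, 0, -60], [0, 0, 0], -1], [[0, 0, -75], [0, 0, 0], -1], [[0, 0, -90], [0, 0, 0], -1], [[0, 0, -105], [0, 0, 0], -1], [[0, 0, -120], [0, 0, 0], -1], [[0, 0, -130], [0, 0, 0], -1], [[0, 0, -130], [0, 0, 0], -1], [[0, 0, -130], [0, 0, 0], -1]]}}

```text
time: 11.68
tool_pos: [0.459, -0.287, 0.1911]
ee_rot: [3.141, 0.001, -0.47]
wrist_force: [-0.1, 0.2, -3.2]
width: 0.0592
```

Run:
```python
from h import *
s=snap('side','s3.png')
o=status.get_obs(); print(o['tool_pos']*1000,o['wrist_force'],o['wrist_torque'],o['width'])
u=proj('side',[o['tool_pos']])[0].astype(int); print(u)
cv2.imwrite('pics/f.png',cv2.resize(s[u[1]-50:u[1]+70,u[0]-50:u[0]+70],(500,500),interpolation=2))
PAN=np.array([.549,.309]); r=R.from_euler('xyz',o['ee_rot'])
print(rel([*PAN,o['tool_pos'][2]+.03],DOWN),rel([*PAN,o['tool_pos'][2]+.03]),o['joint_positions'])
```

```text
[ 458.96 -286.91  190.88] [ 0.39  0.14 -3.2 ] [ 0.13 -0.01  0.03] 0.05897666052290908
[296 243]
(array([-189.82, -572.02,  -29.74]), array([ -0.03,   0.09, -40.35])) (array([-189.82, -572.02,  -29.74]), array([0., 0., 0.])) [-0.66  0.07  1.42 -0.    1.66  1.38]
```

View pics/f.png

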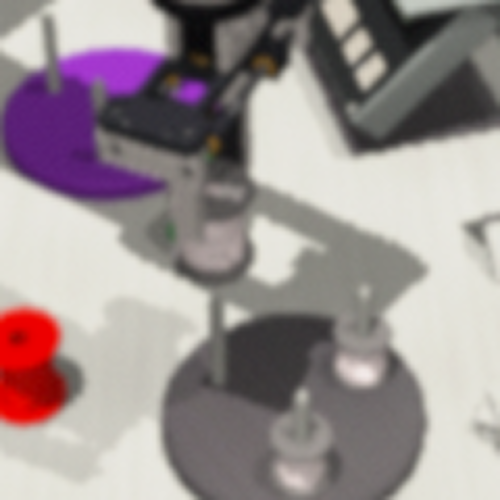

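The spool is held upright, clear of its post, and the small spools are undisturbed. I'll raise it and carry it to the pan, turning 40° so joint 6 stays in range.

Emit:
{"name": "move_arm", "arguments": {"targets": [[[0, -5, -20], [0, 0, 0], -1], [[-5, -20, -40], [0, 0, -2], -1], [[-15, -45, -60], [0, 0, -4], -1], [[-27, -80, -60], [0, 0, -6], -1], [[-38, -115, -60], [0, 0, -8], -1], [[-50, -150, -60], [0, 0, -11], -1], [[-62, -187, -60], [0, 0, -13], -1], [[-75, -225, -60], [0, 0, -16], -1], [[-88, -263, -60], [0, 0, -18], -1], [[-100, -300, -60], [0, 0, -21], -1], [[-113, -340, -60], [0, 0, -24], -1], [[-126, -380, -60], [0, 0, -27], -1], [[-139, -420, -60], [0, 0, -30], -1], [[-152, -457, -60], [0, 0, -32], -1], [[-163, -490, -60], [0, 0, -35], -1], [[-173, -520, -60], [0, 0, -37], -1], [[-181, -545, -60], [0, 0, -39], -1], [[-187, -562, -60], [0, 0, -40], -1], [[-190, -572, -60], [0, 0, -40], -1], [[-190, -572, -60], [0, 0, -40], -1]]}}

```text
time: 14.22
tool_pos: [0.5492, 0.3089, 0.2512]
ee_rot: [3.141, 0.001, 0.228]
wrist_force: [-0.4, 0.2, -3.4]
width: 0.059
```

Run:
```python
from h import *
o=status.get_obs(); print(o['tool_pos']*1000,o['wrist_force'],o['width'])
# underside = tcp - 0.062+0.018 ; want underside .070
print(rel([.549,.309,.062+.052+.003],DOWN))
```

```text
[549.16 308.88 251.17] [-0.37  0.21 -3.45] 0.05903818014137608
(array([ -0.01,  -0.26, 134.17]), array([ 0.05,  0.05, -0.35]))
```

Emit:
{"name": "move_arm", "arguments": {"targets": [[[0, 0, 20], [0, 0, 0], -1], [[0, 0, 50], [0, 0, 0], -1], [[0, 0, 80], [0, 0, 0], -1], [[0, 0, 100], [0, 0, 0], -1], [[0, 0, 115], [0, 0, 0], -1], [[0, 0, 124], [0, 0, 0], -1], [[0, 0, 129], [0, 0, 0], -1], [[0, 0, 132], [0, 0, 0], -1], [[0, 0, 133], [0, 0, 0], -1], [[0, 0, 133], [0, 0, 0], -1], [[0, 0, 133], [0, 0, 0], -1]]}}

```text
time: 15.6
tool_pos: [0.5493, 0.3089, 0.119]
ee_rot: [3.141, -0.001, 0.228]
wrist_force: [0.2, 0.1, -2.5]
width: 0.0591
```

Run:
```python
from h import *
s=snap('side','s4.png')
o=status.get_obs(); print(o['tool_pos']*1000,o['wrist_force'],o['wrist_torque'],o['width'])
u=proj('side',[o['tool_pos']])[0].astype(int); print(u)
cv2.imwrite('pics/g.png',cv2.resize(s[u[1]-40:u[1]+40,u[0]-40:u[0]+40],(500,500),interpolation=2))
```

```text
[549.31 308.87 118.87] [ 0.31 -0.33 -2.73] [-0.    0.01 -0.05] 0.059110413665689435
[317 155]
```

View pics/g.png

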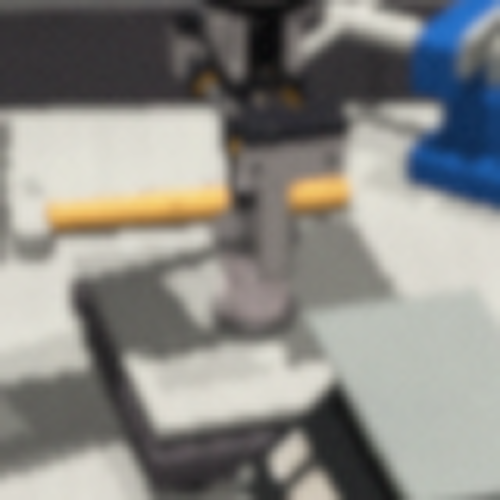

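The spool hangs upright just above the middle of the pan at about (255,315). Lowering in small steps to contact.

Emit:
{"name": "move_arm", "arguments": {"targets": [[[0, 0, 1], [0, 0, 0], -1], [[0, 0, 2], [0, 0, 0], -1], [[0, 0, 3], [0, 0, 0], -1], [[0, 0, 3], [0, 0, 0], -1], [[0, 0, 3], [0, 0, 0], -1]]}}

```text
time: 16.27
tool_pos: [0.5492, 0.3088, 0.1156]
ee_rot: [3.141, 0.0, 0.228]
wrist_force: [0.4, -0.4, -3.4]
width: 0.0591
```

Emit:
{"name": "move_arm", "arguments": {"targets": [[[0, 0, 0.7], [0, 0, 0], -1], [[0, 0, 1.5], [0, 0, 0], -1], [[0, 0, 1.5], [0, 0, 0], -1], [[0, 0, 1.5], [0, 0, 0], -1]]}}

```text
time: 16.77
tool_pos: [0.5491, 0.3088, 0.1141]
ee_rot: [3.141, 0.0, 0.228]
wrist_force: [0.2, -0.4, -2.8]
width: 0.0593
```

Emit:
{"name": "move_arm", "arguments": {"targets": [[[0, 0, 0.5], [0, 0, 0], -1], [[0, 0, 1], [0, 0, 0], -1], [[0, 0, 1], [0, 0, 0], -1], [[0, 0, 1], [0, 0, 0], -1]]}}

```text
time: 17.27
tool_pos: [0.5493, 0.3089, 0.1139]
ee_rot: [3.141, -0.001, 0.228]
wrist_force: [-1.8, -0.2, 2.9]
width: 0.0589
```

Contact: the wrist force went from -2.8 to +2.9 N. Release gradually.

Emit:
{"name": "move_arm", "arguments": {"targets": [[[0, 0, 0], [0, 0, 0], 0.35], [[0, 0, 0], [0, 0, 0], 0.45], [[0, 0, 0], [0, 0, 0], 0.7], [[0, 0, 0], [0, 0, 0], 1], [[0, 0, 0], [0, 0, 0], 1], [[0, 0, 0], [0, 0, 0], 1], [[0, 0, 0], [0, 0, 0], 1]]}}

```text
time: 18.15
tool_pos: [0.5492, 0.3088, 0.1131]
ee_rot: [3.141, 0.0, 0.228]
wrist_force: [0.4, 0.2, -0.7]
width: 0.0942
```

Emit:
{"name": "move_arm", "arguments": {"targets": [[[0, 0, -10], [0, 0, 0], 1], [[0, 0, -40], [0, 0, 0], 1], [[0, 0, -80], [0, 0, 0], 1], [[0, 0, -130], [0, 0, 0], 1], [[-50, 30, -180], [0, 0, 0], 1], [[-110, 30, -180], [0, 0, 0], 1], [[-170, 30, -180], [0, 0, 0], 1], [[-220, 30, -180], [0, 0, 0], 1], [[-220, 30, -180], [0, 0, 0], 1], [[-220, 30, -180], [0, 0, 0], 1], [[-220, 30, -180], [0, 0, 0], 1]]}}

```text
time: 19.52
tool_pos: [0.3427, 0.2302, 0.293]
ee_rot: [3.141, 0.0, 0.227]
wrist_force: [0.4, 0.1, 0.3]
width: 0.0941
```

Run:
```python
from h import *
s=snap('side','s5.png');t=snap('top','t5.png')
o=status.get_obs(); print(o['time'],o['tool_pos']*1000,o['wrist_force'],o['width'])
print(proj('side',[[.549,.309,.07],[.549,.309,.136]]),proj('top',[[.549,.309,.136]]))
c=np.zeros((500,800,3),np.uint8)
c[:,:400]=cv2.resize(s[120:220,280:360],(400,500),interpolation=2)
c[:350,400:]=cv2.resize(t[100:275,130:330],(400,350),interpolation=2)
cv2.imwrite('pics/h.png',c)
```

```text
19.625 [342.59 230.11 292.65] [ 0.13  0.01 -0.56] 0.09415857752013529
[[317.53 165.76]
 [317.66 152.08]] [[233.03 202.06]]
```

View pics/h.png

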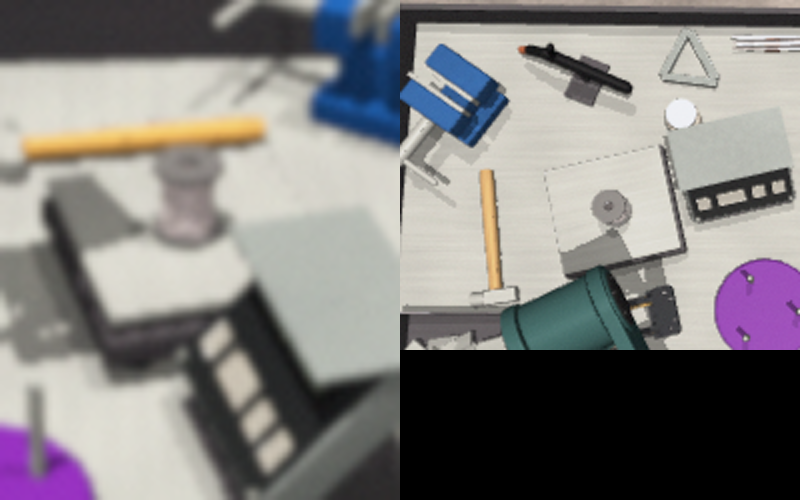

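The spool stands upright mid-pan at top (234,204), against a prediction of (233,202). The jar and hammer are unmoved and the arm is clear. Handing in.

```bash
python3 -c "
from h import *
order.close_job()"
```

```text
the job is handed in; nothing more can be done
```

The job is done and handed in at about 19.6 s; no verdict is reported.

- **Zeroing:** I pressed the wide key square to the panel with shut fingers, at about 18 N by the wrist sensor. It was held for at least 0.6 s while the pan was empty, then released. The key's travel isn't readable. That the key switched is inferred from the force, which was well above the 7 N stop and under the 40 N limit.
- **Weighing:** I gripped the big spool by its top flange and slid it straight up off its post. I then carried it to the pan and lowered it until contact, at about 6 N, before releasing it gently.
- **Last checks:** The final pictures show the spool upright within about 2 px (roughly 8 mm) of the pan's centre. The jar and hammer look unmoved, and the arm is clear of everything with the wrist force near zero. The small spools were last seen on their posts after the lift. I did not check the coupons, v-joint and wire brush again at the end, but the arm did not work near them. No check failed or disagreed.

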